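# Feeler blade in the sink cabinet's divider guide

### The job

A splash divider is to be fitted under the sink, and one of the two wooden guides leaves too tight a gap for it. Take the orange feeler gauge by its grip from the aluminium strip and slide its steel blade down into the gap that it fits, not the one where it jams, keeping hold until it is fully home with its flange flat on the wood, then let go and leave it standing there. Leave the steel tap key where it lies on the strip.

Things in the scene. Friction and masses are not known exactly. Their poses are not given: they have to be found in the camera images.
- gauge_grip (a point): Loose feeler gauge, 0.12 kg, upright, blade down in a slot of a raised aluminium strip (top at 75 mm). Point: centre of its orange grip, 50 x 24 x 56 mm (x, y, z up; grasp across y). Flange under the grip 60 x 52 x 6 mm, underside 34 mm below the point; then a steel blade 40 wide (x), 8 thick (y), 45 mm long, tip 79 mm below the point. Lift 60 mm or more to clear the strip.
- wide_guide_mouth (a point): The guide that the blade fits: two pale wooden cleats on a black base, fixed, 90 x 74 mm (x, y), tops at 60 mm, with a gap 22 mm wide between them. Point: middle of the gap, level with the cleats' tops. The gap runs along x, open at both ends; width along y, 52 mm deep (z up). Home, the gauge's flange rests on both cleats and its grip centre is 34 mm above this point.
- narrow_guide_mouth (a point): The guide in which the blade jams: same look, outer size and axes, fixed, but its gap is only 4 mm wide. Point: middle of its gap, level with the cleats' tops. Which guide stands nearer the strip varies.
- tap_key: Bystander: loose T-shaped steel tap key lying flat on the strip about 120 mm to the side of the gauge; 82 mm long along x, crossbar 52 mm along y, 14 mm thick. Origin under the shaft, on the strip's top. A chrome aerator 21 mm tall stands about 120 mm to the gauge's other side.
Things that resemble listed ones, but are neither listed nor needed, are in the scene too. Leave any turquoise look-alike of the part that bears wide_guide_mouth alone.

How it is judged:
By the outcome, as a careful person would: the job done as asked, in the order asked, and still so for the second after the job is handed in, with the robot touching nothing.
It also fails if it takes over 43 s, if anything falls off the work surface, if the arm or the gripper's body presses on something with over 40 N, if the wrist force passes 120 N, or if a joint passes its speed limit or range.

### The arm

A 7-joint arm with a two-finger parallel gripper is mounted at the origin on the work surface. World frame = base frame: x ahead of the robot, y to its left, z up, the work surface at z = 0. Lengths are in m, angles in rad, forces in N, time in s.
With the tool pointing down it reaches from about 0.4 to 0.85 m from the base axis. Payload 10.4 kg.
Tool frame: the origin (TCP) lies midway between the tips of the shut fingers; the grasp point (between the pads) lies 19 mm behind it; z points along the fingers, y is the line along which they close (so a half turn about z gives the same grasp; the last joint's range is limited). The gripper opens to 87 mm and grips with 3 to 60 N. Pads are 19 mm wide; open, the fingers measure 117 mm over their backs; the gripper's body (75 mm by 190 mm) begins 51 mm behind the grasp point.
Start: joints at [-1.361, 0.332, -0.065, 1.46, 0.022, 1.35, -0.088], TCP at [0.144, 0.608, 0.184] pointing down, gripper open.
Joint ranges: [-2.6, 2.6], [-0.5, 2.12], [-1.47, 1.34], [0.16, 2.42], [-1.27, 4.41], [0.06, 2.06], [-2.6, 2.6]. Speed limits (rad/s): [2.22, 2.22, 2.79, 2.79, 3.14, 3.14, 3.14].

### API

Orientations are given as a unit quaternion [x, y, z, w].
In Python, from bench import r gives the robot as it stands.
- The arm moves only by the tool arm_command, never from a script. Its arguments are lists of equal length, an entry for each row: "xyz": the shift along the world's x, y, z in m, a list of three; "rot": the turn, a rotation vector about the world's x, y, z in rad, a list of three. In form: {"xyz": [[tx, ty, tz], ...], "rot": [[ax, ay, az], ...]}. A call has 1 to 20 rows; each row is the pose to reach, as a shift and turn from the pose commanded when the call began; what a row does not reach only later rows make up. A row lasts 1/12 s, in which the tool goes at most 41.7 mm and 7.16 degrees, less where a joint would pass 70% of its speed; a pose out of reach is approached as far as the arm can. A call with a gripper value outside its range is refused whole. "grip" is the opening, from 0 (shut) to 1 (fully open), set as the call begins (left out, the last holds). The fingers move at their own pace and stop on an object; "squeeze" is the grip in N (left out, the last holds). Time passes only in rows, so rows that repeat a pose let the fingers close. It gives the time, the measured TCP pose, the force, the opening and the grip force at its end, in the units of the state.
- r.read_state(): the state, without advancing time (a new reading comes with each control period).
- r.camera(name): name is "side" or "top"; returns the picture (480x640x3 uint8, red, green, blue); there is no depth.
- r.camera_model(name): a dict with "fx", "fy", "cx", "cy" (pixels), "T" (4x4, takes a point from camera to world coordinates). Camera axes: x right, y up, looking along -z (the intrinsics and any distortion apply to the point x, -y, -z); pixel columns grow to the right and rows downward; lengths in m; the calibration is good to about 2 mm. A picture is of the moment at which its call begins. camera_model takes no time and is no camera call.
- r.close_job(): hands the job in; it is judged then, once.
Trained networks look in the newest picture that a camera, given by its name, has taken for a name from the list of things; names that differ only in an ending like _2 or _b are one class to them, and where a whole thing is asked for, a point or a joint stands for the part that bears it (a point fixed in the world has none). Each returns a list of dicts, best first, with "conf" (0 to 1); they miss things now and then, are a little off and sometimes report something else, mostly with a low value. They report only what shows in the picture. A call takes as long as a camera call. They do not tell look-alikes from the thing itself.
- r.look_for(label, camera): "at" ([x, y, z] in m, in the coordinates of the camera as it stood for that picture, good to about 4 mm: the middle of the surface that is visible of it).
- r.spot_point(label, camera): "at" ([x, y, z] in m, in the coordinates of the camera as it stood for that picture, good to about 4 mm: a listed point, or the origin of a listed thing).
The state is a dict: "time": time; "joint_positions": joint angles; "joint_vel": joint speeds; "joint_torque": joint torques, N m; "ee_pos": TCP position; "eef_rot": TCP orientation; "ft_force": force on the tool from outside, world axes, zero at the start; "torque": the same for the moment, N m; "width": finger opening in m; "grip_force": force on a finger pad.
Only numpy, scipy, OpenCV 4.12 (cv2) and the standard library are available. Lean on these libraries where they do the work, as an engineer would, in place of code of your own. Each camera call takes 0.05 s, during which the arm holds its last target. There are 200 camera calls.

## Working session

There is one attempt and no reset: what is moved stays moved. The work goes in short steps, Python scripts to look and compute and a tool call to move; the robot and the scene stay as the last step left them, time stands still between calls to the robot, and variables do not carry over. Pictures are saved under pics/ and viewed, at most 10 in all, crops included, and the job is handed in when it is done.

Besides the shell and the picture viewer there is one more tool, called as name(argument=value, ...) on one line, values as JSON. arm_command: Moves the arm, as the interface text tells. Its arguments: {"type":"object","properties":{"xyz":{"type":"array"},"rot":{"type":"array"},"grip":{"type":"number"},"squeeze":{"type":"number"}},"required":["xyz","rot"]}

```bash
mkdir -p pics; cat > h.py <<'E'
from bench import r
import numpy as np, cv2
def W(cam,p):
    T=np.array(r.camera_model(cam)["T"]); return (T@np.append(p,1))[:3]
def pix(cam,w):
    m=r.camera_model(cam); p=np.linalg.inv(np.array(m["T"]))@np.append(w,1)
    return m["cx"]+m["fx"]*p[0]/-p[2], m["cy"]+m["fy"]*-p[1]/-p[2]
def ray(cam,u,v,z):
    m=r.camera_model(cam);T=np.array(m["T"])
    d=T[:3,:3]@np.array([(u-m["cx"])/m["fx"],-(v-m["cy"])/m["fy"],-1]);o=T[:3,3]
    return o+d*(z-o[2])/d[2]
def snap(cam,name):
    im=r.camera(cam); cv2.imwrite(f"pics/{name}.png",im[:,:,::-1]); return im
E
python3 - <<'E'
from h import *
np.set_printoptions(precision=4,suppress=True)
for c in("top","side"):
    snap(c,c+"0"); print({k:v for k,v in r.camera_model(c).items()})
    for l in("gauge_grip","wide_guide_mouth","narrow_guide_mouth","tap_key"):
        for d in r.spot_point(l,c): w=W(c,d["at"]); print(c,l,round(d["conf"],2),w,np.round(pix(c,w)))
s=r.read_state();print(s["time"],s["ee_pos"],s["eef_rot"],s["width"])
E
```

```text
{'fx': 472.01378019194755, 'fy': 472.01378019194755, 'cx': 326.334278124491, 'cy': 239.17340912278692, 'T': array([[-0.0172,  0.9973, -0.0721,  0.4314],
       [-0.9997, -0.0183, -0.0147,  0.0245],
       [-0.016 ,  0.0718,  0.9973,  0.9975],
       [ 0.    ,  0.    ,  0.    ,  1.    ]])}
top gauge_grip 0.77 [0.4897 0.2995 0.1076] [188. 245.]
top wide_guide_mouth 0.69 [0.5264 0.0315 0.058 ] [330. 226.]
top wide_guide_mouth 0.61 [ 0.4161 -0.1497  0.0636] [423. 279.]
top wide_guide_mouth 0.56 [ 0.5696 -0.1148  0.0572] [402. 203.]
top narrow_guide_mouth 0.75 [ 0.5179 -0.3343  0.0646] [515. 226.]
top tap_key 0.84 [0.5016 0.4219 0.077 ] [131. 241.]
{'fx': 485.66213307099747, 'fy': 485.66213307099747, 'cx': 317.776063045583, 'cy': 245.4283455531082, 'T': array([[ 0.9143,  0.1906, -0.3575,  0.184 ],
       [-0.4043,  0.484 , -0.7761, -0.6918],
       [ 0.0251,  0.8541,  0.5195,  0.5698],
       [ 0.    ,  0.    ,  0.    ,  1.    ]])}
side gauge_grip 0.82 [0.4989 0.2975 0.1098] [264. 182.]
side wide_guide_mouth 0.9 [0.5204 0.032  0.0618] [319. 255.]
side wide_guide_mouth 0.87 [ 0.4193 -0.1527  0.0606] [308. 327.]
side wide_guide_mouth 0.62 [ 0.5719 -0.1207  0.0607] [381. 294.]
side narrow_guide_mouth 0.73 [ 0.5258 -0.3354  0.0599] [432. 390.]
side tap_key 0.52 [0.5066 0.4189 0.0727] [252. 177.]
0.5 [0.1442 0.6082 0.1844] [0.1161 0.9932 0.     0.    ] 0.08688012438013605
```

View pics/top0.png

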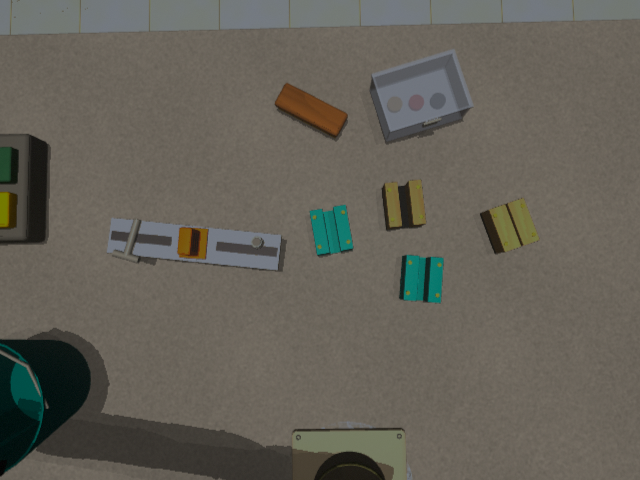

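View pics/side0.png

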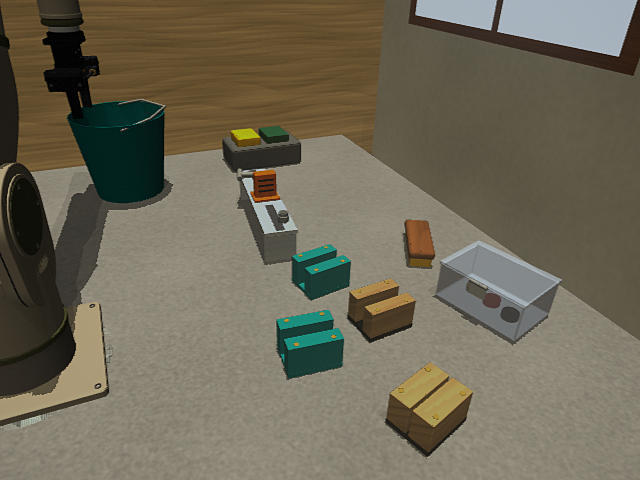

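The wooden wide guide is at about (403,204) in the top picture and the narrow one at about (509,226). The teal pairs at (331,230) and (422,279) are look-alikes. The gauge is at (193,243), with the tap key to its left and the aerator to its right. The gripper starts near the bucket at lower left. I'll zoom in to get the yaws.

```bash
python3 - <<'E'
from h import *
im=cv2.imread("pics/top0.png");sd=cv2.imread("pics/side0.png")
a=cv2.resize(im[210:280,100:290],None,fx=4,fy=4,interpolation=cv2.INTER_CUBIC)
b=cv2.resize(im[170:240,370:440],None,fx=4,fy=4,interpolation=cv2.INTER_CUBIC)
c=cv2.resize(sd[150:270,225:325],None,fx=2.5,fy=2.5,interpolation=cv2.INTER_CUBIC)
d=cv2.resize(sd[270:345,340:420],None,fx=2.5,fy=2.5,interpolation=cv2.INTER_CUBIC)
C=np.zeros((590,770,3),np.uint8)
C[:280,:760]=a;C[285:565,:280]=b;C[285:585,290:540]=c;C[285:285+d.shape[0],550:550+d.shape[1]]=d
cv2.imwrite("pics/z1.png",C)
print(pix("top",r.read_state()["ee_pos"]),pix("side",r.read_state()["ee_pos"]))
E
```

```text
(np.float64(-7.864032511340383), np.float64(449.2745451504858)) (np.float64(85.38521949042806), np.float64(126.55378752433663))
```

View pics/z1.png

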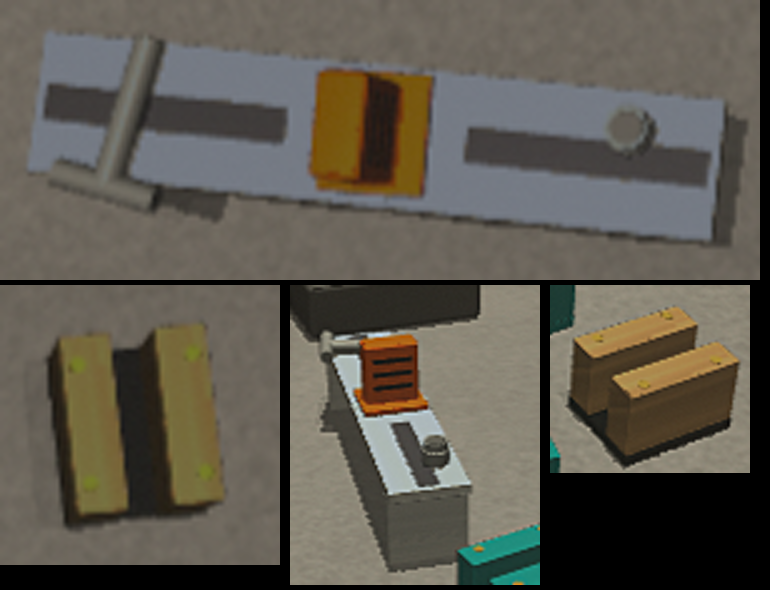

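```bash
python3 - <<'E'
from h import *
np.set_printoptions(precision=4,suppress=True)
f=lambda p,o,z:np.array([ray("top",o[0]+x/4-.4,o[1]+(y)/4-.4,z) for x,y in p])
yaw=lambda d:np.degrees(np.arctan2(d[1],d[0]))
S=f([(45,33),(724,100),(712,240),(28,170)],(100,210),.075)
print("strip",S[:,:2],yaw(S[0]-S[1])-90,yaw(S[3]-S[2])-90,yaw(S[1]-S[2]),yaw(S[0]-S[3]),S.mean(0))
F=f([(433,75),(426,195)],(100,210),.0815);print("flange",F,yaw(F[0]-F[1]))
oy=170-285/4
G=f([(62,340),(110,337),(127,510),(78,515),(155,330),(205,325),(222,497),(172,505)],(370,oy),.06)
print(G,G.mean(0),[yaw(G[a]-G[b]) for a,b in((0,3),(1,2),(4,7),(5,6))],yaw(G[0]-G[5])-90,yaw(G[3]-G[6])-90)
# side: guide top outer corners
g=lambda p,z:np.array([ray("side",340+(x-550)/2.5-.3,270+(y-285)/2.5-.3,z) for x,y in p])
H=g([(572,338),(686,307),(738,350),(613,380),(697,323),(610,378)],.06);print("side",H,H[:4].mean(0),yaw(H[1]-H[0]),yaw(H[2]-H[3]))
E
```

```text
strip [[0.5482 0.4642]
 [0.5087 0.1278]
 [0.4402 0.1344]
 [0.4805 0.4715]] -6.702548196951824 -6.811509157114074 -5.483138520071781 -6.2037026424068 [0.4944 0.2995 0.075 ]
flange [[0.5231 0.2695 0.0815]
 [0.4644 0.2729 0.0815]] -3.2919350695402834
[[ 0.6091 -0.0814  0.06  ]
 [ 0.6102 -0.1054  0.06  ]
 [ 0.523  -0.1114  0.06  ]
 [ 0.5209 -0.087   0.06  ]
 [ 0.6133 -0.128   0.06  ]
 [ 0.6153 -0.1531  0.06  ]
 [ 0.5286 -0.1588  0.06  ]
 [ 0.5251 -0.1338  0.06  ]] [ 0.5682 -0.1199  0.06  ] [np.float64(3.660174846789688), np.float64(3.9377022243331257), np.float64(3.774318276843522), np.float64(3.758371874269249)] 4.898595759599857 6.085946281497456
side [[ 0.5229 -0.0906  0.06  ]
 [ 0.6178 -0.088   0.06  ]
 [ 0.6242 -0.1464  0.06  ]
 [ 0.5271 -0.1428  0.06  ]
 [ 0.6146 -0.1082  0.06  ]
 [ 0.5263 -0.1402  0.06  ]] [ 0.573 -0.117  0.06 ] 1.5524099226361476 -2.074552770987965
```

arm_command(xyz=[[0,0,0.03],[0,0,0.07],[0,0,0.11],[0,0,0.15],[0,0,0.17],[0.02,-0.018,0.17],[0.05,-0.044,0.17],[0.08,-0.07,0.17],[0.11,-0.097,0.17],[0.14,-0.124,0.17],[0.17,-0.15,0.17],[0.2,-0.176,0.17],[0.23,-0.203,0.17],[0.26,-0.23,0.16],[0.29,-0.256,0.14],[0.315,-0.278,0.12],[0.335,-0.295,0.1],[0.345,-0.305,0.08],[0.35,-0.309,0.07],[0.35,-0.309,0.07]], rot=[[0,0,0],[0,0,0],[0,0,0],[0,0,0],[0,0,0],[0,0,0],[0,0,0.01],[0,0,0.02],[0,0,0.03],[0,0,0.04],[0,0,0.05],[0,0,0.06],[0,0,0.07],[0,0,0.08],[0,0,0.09],[0,0,0.1],[0,0,0.11],[0,0,0.117],[0,0,0.117],[0,0,0.117]], grip=1)

```text
time: 2.17
ee_pos: [0.4941, 0.2975, 0.2522]
eef_rot: [0.059, 0.998, -0.001, -0.001]
ft_force: [0.6, 0.4, -0.1]
width: 0.0865
grip_force: 0.0
```

```bash
python3 - <<'E'
from h import *
np.set_printoptions(precision=4,suppress=True)
snap("side","s1");s=r.read_state();print(s["time"],s["ee_pos"],s["eef_rot"],s["ft_force"],s["width"])
for d in r.spot_point("gauge_grip","side"): print(d["conf"],W("side",d["at"]))
E
```

```text
2.2167 [0.4936 0.2993 0.254 ] [ 0.0581  0.9983 -0.0003 -0.0007] [-0.7214  0.3933 -0.689 ] 0.08691118342618712
0.91 [0.4978 0.2956 0.1089]
```

View pics/s1.png

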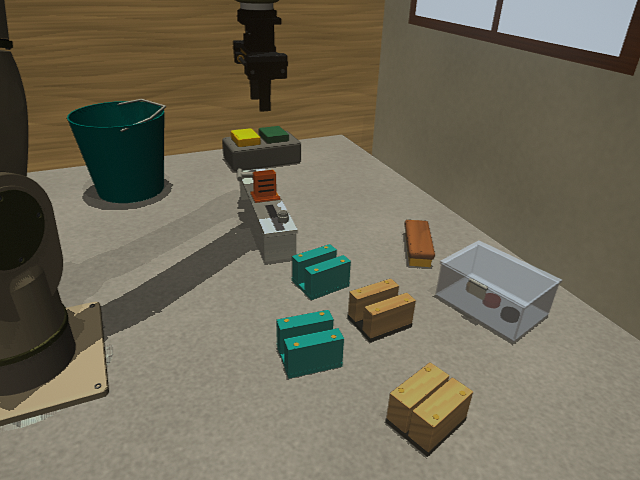

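The gripper at (262,80) hangs straight above the orange gauge at (265,185), and the bucket hasn't moved. I'll descend and grasp.

arm_command(xyz=[[0,0,-0.03],[0,0,-0.06],[0,0,-0.09],[0,0,-0.115],[0.001,-0.001,-0.135],[0.001,-0.001,-0.15],[0.001,-0.001,-0.158],[0.001,-0.001,-0.161],[0.001,-0.001,-0.161],[0.001,-0.001,-0.161]], rot=[[0,0,0],[0,0,0],[0,0,0],[0,0,0],[0,0,0],[0,0,0],[0,0,0],[0,0,0],[0,0,0],[0,0,0]])

```text
time: 3.1
ee_pos: [0.4956, 0.2992, 0.095]
eef_rot: [0.057, 0.998, 0.001, 0.001]
ft_force: [-0.1, -0.3, 0.8]
width: 0.0872
grip_force: 0.0
```

arm_command(xyz=[[0,0,0],[0,0,0],[0,0,0],[0,0,0],[0,0,0],[0,0,0],[0,0,0],[0,0,0],[0,0,0],[0,0,0],[0,0,0],[0,0,0]], rot=[[0,0,0],[0,0,0],[0,0,0],[0,0,0],[0,0,0],[0,0,0],[0,0,0],[0,0,0],[0,0,0],[0,0,0],[0,0,0],[0,0,0]], grip=0, squeeze=25)

```text
time: 4.1
ee_pos: [0.4952, 0.2981, 0.0935]
eef_rot: [0.058, 0.998, 0.0, -0.0]
ft_force: [0.5, -0.8, -0.4]
width: 0.0236
grip_force: 24.8
```

arm_command(xyz=[[0,0,0.008],[0,0,0.02],[0,0,0.035],[0,0,0.05],[0,0,0.07],[0,0,0.09],[0,0,0.11],[0,0,0.12],[0,-0.01,0.12],[0.005,-0.03,0.12],[0.01,-0.055,0.12],[0.015,-0.08,0.12],[0.019,-0.105,0.12],[0.023,-0.13,0.12],[0.028,-0.155,0.12],[0.032,-0.18,0.12],[0.036,-0.2,0.12],[0.039,-0.215,0.12],[0.04,-0.22,0.12],[0.04,-0.22,0.12]], rot=[[0,0,0],[0,0,0],[0,0,0],[0,0,0],[0,0,0],[0,0,0],[0,0,0],[0,0,0],[0,0,0],[0,0,0.02],[0,0,0.04],[0,0,0.06],[0,0,0.08],[0,0,0.1],[0,0,0.12],[0,0,0.14],[0,0,0.16],[0,0,0.183],[0,0,0.183],[0,0,0.183]])

```text
time: 5.77
ee_pos: [0.5349, 0.0762, 0.2129]
eef_rot: [-0.032, 0.999, -0.0, -0.0]
ft_force: [-0.0, -0.3, -1.2]
width: 0.0233
grip_force: 24.8
```

arm_command(xyz=[[0.001,-0.01,0],[0.005,-0.03,0],[0.01,-0.055,0],[0.015,-0.08,0],[0.02,-0.105,0],[0.024,-0.13,0],[0.028,-0.155,0],[0.032,-0.175,0],[0.034,-0.19,0],[0.035,-0.197,0],[0.035,-0.198,0],[0.035,-0.198,0],[0.035,-0.198,0]], rot=[[0,0,0],[0,0,0],[0,0,0],[0,0,0],[0,0,0],[0,0,0],[0,0,0],[0,0,0],[0,0,0],[0,0,0],[0,0,0],[0,0,0],[0,0,0]])

```text
time: 6.85
ee_pos: [0.5703, -0.1182, 0.2133]
eef_rot: [-0.035, 0.999, 0.0, -0.0]
ft_force: [-0.2, 0.8, -0.7]
width: 0.0236
grip_force: 24.8
```

```bash
python3 - <<'E'
from h import *
np.set_printoptions(precision=4,suppress=True)
im=snap("side","s2");s=r.read_state();print(s["time"],s["ee_pos"],s["eef_rot"],s["ft_force"],s["width"],s["grip_force"])
for l in("gauge_grip","wide_guide_mouth"):
  for d in r.spot_point(l,"side"): print(l,d["conf"],W("side",d["at"]))
cv2.imwrite("pics/s2z.png",cv2.resize(im[120:360,230:500,::-1],None,fx=2.4,fy=2.4))
E
```

```text
6.9 [ 0.5703 -0.1181  0.2134] [-0.0346  0.9994  0.0004 -0.0001] [ 0.3819  0.1059 -1.7682] 0.02345104393214797 24.84553098678589
gauge_grip 0.67 [ 0.5735 -0.1197  0.2274]
wide_guide_mouth 0.9 [ 0.4206 -0.1521  0.0586]
wide_guide_mouth 0.8 [ 0.57   -0.1248  0.0607]
wide_guide_mouth 0.68 [0.5177 0.031  0.0628]
```

View pics/s2z.png

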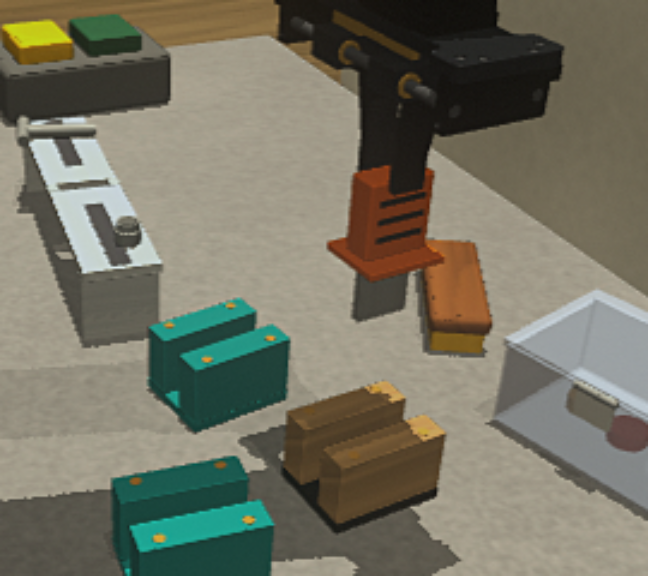

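The gauge hangs straight, with the blade tip at about (380,315) in the crop, above the wooden guide at about (365,455). I'll lower it to just over the tops and check.

arm_command(xyz=[[0,-0.001,-0.01],[0,-0.002,-0.025],[-0.001,-0.002,-0.04],[-0.001,-0.002,-0.055],[-0.001,-0.002,-0.07],[-0.001,-0.002,-0.08],[-0.001,-0.002,-0.083],[-0.001,-0.002,-0.083],[-0.001,-0.002,-0.083]], rot=[[0,0,0],[0,0,0],[0,0,0],[0,0,0],[0,0,0],[0,0,0],[0,0,0],[0,0,0],[0,0,0]])

```text
time: 7.75
ee_pos: [0.5694, -0.1218, 0.1309]
eef_rot: [-0.034, 0.999, -0.0, 0.0]
ft_force: [0.2, 0.7, -0.7]
width: 0.0235
grip_force: 24.8
```

```bash
python3 - <<'E'
from h import *
np.set_printoptions(precision=4,suppress=True)
im=snap("side","s3");s=r.read_state();print(s["time"],s["ee_pos"],s["ft_force"])
cv2.imwrite("pics/s3z.png",cv2.resize(im[200:350,320:450,::-1],None,fx=4,fy=4,interpolation=cv2.INTER_CUBIC))
E
```

```text
7.8 [ 0.5697 -0.1219  0.1313] [-0.7968  0.6138 -1.1565]
```

View pics/s3z.png

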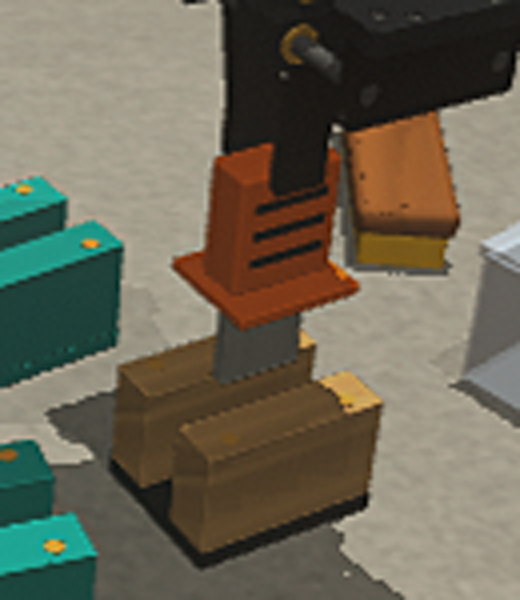

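The blade's lower edge, (215,380)–(298,358) in the crop, lines up with the gap. Dropped 8 mm, its near face lands about a third of the gap from the near cleat, so it is centred. I'll insert it.

arm_command(xyz=[[0,0,-0.006],[0,0,-0.014],[0,0,-0.022],[0,0,-0.03],[0,0,-0.037],[0,0,-0.042],[0,0,-0.045],[0,0,-0.047],[0,0,-0.048],[0,0,-0.049],[0,0,-0.049]], rot=[[0,0,0],[0,0,0],[0,0,0],[0,0,0],[0,0,0],[0,0,0],[0,0,0],[0,0,0],[0,0,0],[0,0,0],[0,0,0]])

```text
time: 8.72
ee_pos: [0.5693, -0.1218, 0.0816]
eef_rot: [-0.034, 0.999, 0.0, 0.0]
ft_force: [0.1, -0.7, -1.5]
width: 0.0236
grip_force: 24.8
```

arm_command(xyz=[[0,0,-0.001],[0,0,-0.002],[0,0,-0.003],[0,0,-0.004],[0,0,-0.004],[0,0,-0.004]], rot=[[0,0,0],[0,0,0],[0,0,0],[0,0,0],[0,0,0],[0,0,0]])

```text
time: 9.22
ee_pos: [0.5693, -0.1222, 0.0782]
eef_rot: [-0.033, 0.999, -0.0, 0.0]
ft_force: [-1.7, 0.5, 6.1]
width: 0.0235
grip_force: 24.9
```

arm_command(xyz=[[0,0,-0.0005],[0,0,-0.001],[0,0,-0.001],[0,0,-0.001]], rot=[[0,0,0],[0,0,0],[0,0,0],[0,0,0]])

```text
time: 9.55
ee_pos: [0.5694, -0.1223, 0.0781]
eef_rot: [-0.033, 0.999, 0.0, 0.0]
ft_force: [-6.5, -0.7, 14.7]
width: 0.0237
grip_force: 24.9
```

```bash
python3 - <<'E'
from h import *
np.set_printoptions(precision=4,suppress=True)
im=snap("side","s4");s=r.read_state();print(s["time"],s["ee_pos"],s["ft_force"],s["torque"])
cv2.imwrite("pics/s4z.png",cv2.resize(im[200:350,320:450,::-1],None,fx=4,fy=4,interpolation=cv2.INTER_CUBIC))
E
```

```text
9.6 [ 0.5694 -0.1223  0.0781] [-6.3187  0.6182 15.4215] [0.173 1.516 0.025]
```

View pics/s4z.png

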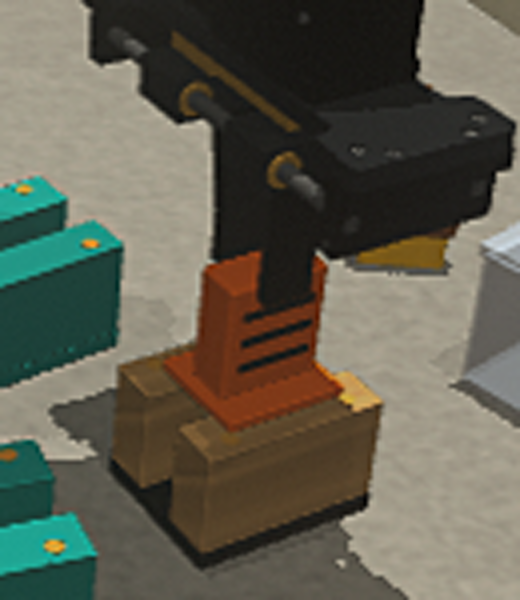

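The flange lies flat on both cleats with 15 N of contact force. I'll release and retreat upwards.

arm_command(xyz=[[0,0,0.001],[0,0,0.001],[0,0,0.001],[0,0,0.001],[0,0,0.001],[0,0,0.001],[0,0,0.001],[0,0,0.001]], rot=[[0,0,0],[0,0,0],[0,0,0],[0,0,0],[0,0,0],[0,0,0],[0,0,0],[0,0,0]], grip=0.8)

```text
time: 10.27
ee_pos: [0.5691, -0.1218, 0.0774]
eef_rot: [-0.034, 0.999, 0.0, -0.0]
ft_force: [0.5, -0.6, 0.4]
width: 0.0659
grip_force: 0.0
```

arm_command(xyz=[[0,0,0.005],[0,0,0.015],[0,0,0.03],[0,0,0.05],[0,0,0.075],[0,0,0.1],[0,0,0.13],[0,0,0.15],[0,0,0.16],[0,0,0.16],[0,0,0.16]], rot=[[0,0,0],[0,0,0],[0,0,0],[0,0,0],[0,0,0],[0,0,0],[0,0,0],[0,0,0],[0,0,0],[0,0,0],[0,0,0]])

```text
time: 11.18
ee_pos: [0.5691, -0.1218, 0.2372]
eef_rot: [-0.034, 0.999, 0.0, 0.0]
ft_force: [0.3, -0.2, -1.1]
width: 0.0697
grip_force: 0.0
```

```bash
python3 - <<'E'
from h import *
np.set_printoptions(precision=4,suppress=True)
snap("side","s5");s=r.read_state();print(s["time"],s["ee_pos"],s["ft_force"],s["width"])
for d in r.spot_point("gauge_grip","side"): print(d["conf"],W("side",d["at"]))
E
```

```text
11.2333 [ 0.5686 -0.1217  0.2363] [-0.4003 -0.4343 -0.5447] 0.06947500775011507
0.88 [ 0.5728 -0.1259  0.0944]
```

View pics/s5.png

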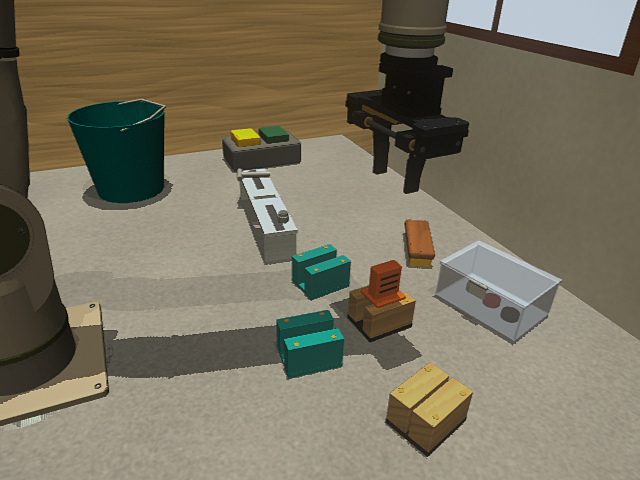

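The gauge stands home at (385,285), with its grip centre measured at z = 0.094. The gripper is clear, and the key and aerator haven't moved.

```bash
python3 -c "
from bench import r
print(r.close_job())"
```

```text
the job is handed in; nothing more can be done
None
```

The feeler gauge is fully home in the wide wooden guide with its flange flat on both cleats, released and standing on its own; the tap key was left where it lay, and the job was handed in at about 11 s.

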